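Seat the plaque in the engraver's corner and swing the keeper over it

TASK

Push the rectangular brass-faced plaque along the bench into the corner of the wooden fences until it sits flush against both of them, and then push the keeper's knob round so that the steel bar lies fully across the plaque, against its stop. Only push with the fingers: do not pick the plaque up. Leave the other things on the bench where they are.

Things in the scene. Friction and masses are not known exactly. Their poses are not given: they have to be found in the camera images.
- jig: the registration corner, fixed to the table: two dark wooden fences 26 mm wide, 18 mm tall, joined in an L. Origin: its inside corner, at table height. x points roughly away from the robot (within 0.3 rad), y to the left. The plaque's place is the open quarter x<0, y<0. Place and yaw change from run to run; it does not move during a run
- jig_corner (a point): the same inside corner, same axes. Back fence: inner face in the plane x=0, running from y=0 to y=-200 mm (to the right). Side fence: inner face in the plane y=0, running from x=0 to x=-150 mm (towards the robot)
- plaque: rectangular plaque: brown wood, brass face on top with two engraved rings; 90 mm along x, 120 mm along y, 16 mm thick, 0.2 to 0.4 kg, loose, flat on the table in the open quarter. Origin: centre of underside. Starts within 0.35 rad of square with the jig, 120 mm sides facing the back fence and the robot. Home: origin at x=-45, y=-60 mm of the jig frame
- pivot (a point): the vertical pivot of the steel keeper, on top of the side fence at x=-45 mm, y=+13 mm of the jig frame, 19 mm above the table
- keeper_knob (a point): centre of the top of the keeper's upright round wooden knob: 16 mm across, 30 mm tall, standing from 25 to 55 mm above the table, 60 mm from the pivot
- keeper (a joint): angle of the keeper, a steel bar 84x18x6 mm on the pivot, underside 19 mm above the table, end 72 mm from the pivot. 0: along the side fence, pointing to jig -x; grows counter-clockwise from above, knob going from jig -x to jig -y over the plaque; 1.57 (stop): square across it. Negative: pointing outwards (stop -0.8). Starts -0.6 to 0. Stays where left; about 1 N at the knob turns it
- round_plaque: bystander: round brass-faced wooden plaque, 84 mm across, 16 mm thick, lying flat; origin: centre of underside
- copper_pot: bystander: small lidded copper pot, 84 mm across, 100 mm tall, beyond the back fence; origin: centre of underside
- brass_cup: bystander: open brass cup, 56 mm across, 50 mm tall, standing near the near end of the side fence; origin: centre of underside
- graver: bystander: engraver's graver lying beyond the back fence, 125 mm long along its x, 24 mm thick; origin: on the table under its middle
- hammer: bystander: hammer, 220 mm long, lying on the right (-y) side of the table; origin: on the table under it
- brass_dish: bystander: open brass bowl, 140 mm across, 30 mm tall, on the right side of the table; origin: centre of underside
- tin_pot: bystander: open steel pot with two side handles, 100 mm across without them, 90 mm tall, on the left side of the table; origin: centre of underside
Not all that is in view belongs to the job. Leave any green or pink look-alike of the plaque alone.

How it is judged:
By the outcome, as a careful person would: the job done as asked, in the order asked, and still so for the second after the job is handed in, with the robot touching nothing.
It also fails if it takes over 64 s, if anything falls off the work surface, if the arm or the gripper's body presses on something with over 40 N, if the wrist force passes 120 N, or if a joint passes its speed limit or range.

ROBOT

A 7-joint arm with a two-finger parallel gripper is mounted at the origin on the work surface. World frame = base frame: x ahead of the robot, y to its left, z up, the work surface at z = 0. Lengths are in m, angles in rad, forces in N, time in s.
With the tool pointing down it reaches from about 0.425 to 0.875 m from the base axis. Payload 9.9 kg.
Tool frame: the origin (TCP) lies on the centre line of the jaws, within the pads' length; the fingertips stand r.tip_extent ahead of it and the grasp point (between the pads) lies 8 mm behind it (r.tip_extent is the distance from the TCP to the fingertips, in m); z points along the fingers, y is the line along which they close (so a half turn about z gives the same grasp; the last joint's range is limited). The gripper opens to 85 mm and grips with 20 to 120 N. Pads are 22 mm wide; open, the fingers measure 114 mm over their backs; the gripper's body (76 mm by 85 mm) begins 54 mm behind the grasp point. The pads swing forward as they close: fully open they stand 13 mm farther back than shut.
Start: joints at [1.051, 0.576, 0.025, 1.437, -0.015, 1.129, -0.057], TCP at [0.285, -0.612, 0.242] pointing down, gripper open.
Joint ranges: [-2.76, 2.76], [-0.34, 2.15], [-1.52, 1.57], [0.19, 2.46], [-1.09, 4.23], [0.17, 1.99], [-2.82, 2.82]. Speed limits (rad/s): [2.22, 2.22, 3.01, 3.01, 3.14, 3.14, 3.14].

INTERFACE

Orientations are given as a rotation vector (axis times angle).
In Python, from rig import r gives the robot as it stands.
- The arm moves only by the tool send_rows, never from a script. Its argument "commands" is one flat list of numbers, 7 for each row, row after row: the shift along the tool's x, y, z in m, then the turn, a rotation vector about the tool's x, y, z in degrees, then the closure in counts, from 0 (fully open) to 255 (shut). In form: [dx, dy, dz, rx, ry, rz, grip, dx, dy, dz, rx, ry, rz, grip, ...]. A call has 1 to 8 rows; each row is the pose to reach, as a shift and turn from the pose commanded when the call began, along the tool's axes at that moment; what a row does not reach only later rows make up. A row lasts 1/10 s, in which the tool goes at most 50 mm and 8.59 degrees, less where a joint would pass 70% of its speed; a pose out of reach is approached as far as the arm can. A call with a gripper value outside its range is refused whole. The fingers move at their own pace and stop on an object; the grip force is fixed at half the most. Time passes only in rows, so rows that repeat a pose let the fingers close. It gives the time, the measured TCP pose, the force, the opening and the grip force at its end, in the units of the state.
- r.state(): the state, without advancing time (a new reading comes with each control period).
- r.camera(name): name is "scene" or "side" or "wrist"; returns (picture, depth): 420x560x3 uint8, red, green, blue; 420x560 float32, m along the optical axis (not along the pixel's ray), 0 where there is no reading.
- r.camera_model(name): a dict with "intrinsics" (3x3 intrinsics, pixels), "cam_to_world" (4x4, takes a point from camera to world coordinates); the wrist camera has in their place "mount" (4x4, takes a point from camera to tool coordinates, whose origin is the TCP and whose axes are the flange's). Camera axes: x right, y up, looking along -z (the intrinsics and any distortion apply to the point x, -y, -z); pixel columns grow to the right and rows downward; lengths in m; the calibration is good to about 2 mm. The wrist camera is an equidistant fisheye: a pixel r from the principal point sees the ray r / f radians off the axis. A picture is of the moment at which its call begins: read the wrist's pose just before it. camera_model takes no time and is no camera call.
- r.sign_off(): hands the job in; it is judged then, once.
The state is a dict: "time_s": time; "joints": joint angles; "dq": joint speeds; "tau": joint torques, N m; "tcp_pos": TCP position; "eef_rot": TCP orientation; "contact_force": force on the tool from outside, world axes, zero at the start; "moment": the same for the moment, N m; "grip_width": finger opening in m; "grip_force": force on a finger pad.
Only numpy, scipy, OpenCV 4.12 (cv2) and the standard library are available. Lean on these libraries where they do the work, as an engineer would, in place of code of your own. Each camera call takes 0.05 s, during which the arm holds its last target. There are 200 camera calls.

## Working session

There is one attempt and no reset: what is moved stays moved. The work goes in short steps, Python scripts to look and compute and a tool call to move; the robot and the scene stay as the last step left them, time stands still between calls to the robot, and variables do not carry over. Pictures are saved under pics/ and viewed, at most 10 in all, crops included, and the job is handed in when it is done.

Besides the shell and the picture viewer there is one more tool, called after "Request:" by a JSON object that holds its "api" and its "payload", one argument or row to a line. send_rows: Moves the arm, as the interface text tells. Its arguments: {"type":"object","properties":{"commands":{"type":"array"}},"required":["commands"]}

```bash
mkdir -p pics; ls; python3 - <<'E'
from rig import r
import cv2,numpy as np
s=r.state();print(s['tcp_pos'],s['eef_rot'],r.tip_extent,s['time_s'])
for n in['scene','side']:
    p,d=r.camera(n);m=r.camera_model(n);cv2.imwrite(f'pics/{n}0.png',p[:,:,::-1]);np.savez(f'{n}0.npz',p=p,d=d,K=m['intrinsics'],T=m['cam_to_world'])
    print(m)
print(r.camera_model('wrist'))
E
```

```text
pics
[ 0.28474442 -0.61151177  0.24146474] [-3.06574840e+00 -6.78816936e-01  6.91612240e-04] 0.011 0.0
{'intrinsics': array([[396.20507897,   0.        , 273.66269362],
       [  0.        , 396.20507897, 208.94993567],
       [  0.        ,   0.        ,   1.        ]]), 'cam_to_world': array([[ 0.4164487 , -0.66523577,  0.61970304,  1.08079197],
       [ 0.90914599,  0.30839015, -0.27990907, -0.28154793],
       [-0.00490479,  0.6799683 ,  0.7332251 ,  0.75399469],
       [ 0.        ,  0.        ,  0.        ,  1.        ]])}
{'intrinsics': array([[478.1424996 ,   0.        , 271.67419536],
       [  0.        , 478.1424996 , 213.23127859],
       [  0.        ,   0.        ,   1.        ]]), 'cam_to_world': array([[-7.74480914e-01,  4.25315577e-01, -4.68279804e-01,
        -1.70439236e-01],
       [-6.32597267e-01, -5.20581666e-01,  5.73424299e-01,
         8.41082124e-01],
       [ 1.08406222e-04,  7.40338699e-01,  6.72234036e-01,
         1.05099573e+00],
       [ 0.00000000e+00,  0.00000000e+00,  0.00000000e+00,
         1.00000000e+00]])}
{'intrinsics': array([[325.1922621 ,   0.        , 279.24402641],
       [  0.        , 325.1922621 , 208.95688921],
       [  0.        ,   0.        ,   1.        ]]), 'mount': array([[-6.21672666e-04,  9.63476569e-01,  2.67791925e-01,
         6.81741721e-02],
       [ 9.99999743e-01,  6.94930729e-04, -1.78784211e-04,
         7.78221494e-04],
       [-3.58351236e-04,  2.67791745e-01, -9.63476753e-01,
        -1.31801107e-01],
       [ 0.00000000e+00,  0.00000000e+00,  0.00000000e+00,
         1.00000000e+00]])}
```

View pics/scene0.png

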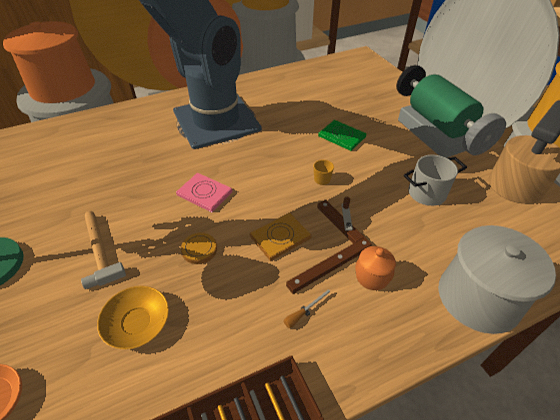

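View pics/side0.png

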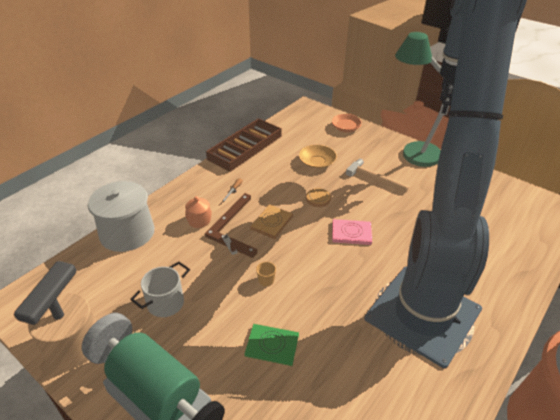

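The scene picture shows the candidates for the plaque: rectangular brass-faced (281,236), round brass (198,249), pink (205,191) and green (342,135). I choose (281,236). The fences meet near (368,243), and the knob is near (347,203). I'll rectify this region into a top view from both cameras.

```bash
cat > h.py <<'E'
import numpy as np,cv2
def cloud(d,K,T):
    v,u=np.mgrid[:d.shape[0],:d.shape[1]]
    P=np.stack([(u-K[0,2])/K[0,0]*d,-(v-K[1,2])/K[1,1]*d,-d],-1)
    return P@T[:3,:3].T+T[:3,3]
def ortho(p,K,T,x0,y0,w,h,z,s):
    # top view at height z: row down = -x, col right = -y ; s px per m
    v,u=np.mgrid[:int(h*s),:int(w*s)]
    W=np.stack([x0-v/s,y0-u/s,np.full(u.shape,z)],-1)
    C=(W-T[:3,3])@T[:3,:3]
    a=(K[0,2]+K[0,0]*C[...,0]/-C[...,2]).astype(np.float32);b=(K[1,2]-K[1,1]*C[...,1]/-C[...,2]).astype(np.float32)
    return cv2.remap(p,a,b,cv2.INTER_CUBIC)
E
python3 - <<'E'
from h import *
S={n:np.load(n+'0.npz') for n in['scene','side']}
f=S['scene'];c=cloud(f['d'],f['K'],f['T'])
for n,(u,v) in dict(plq=(281,240),corner=(366,243),bend=(292,285),send=(322,205),knob=(347,200),cup=(323,165),pot=(376,255)).items(): print(n,c[v,u].round(3))
cen=c[238,281]
x0,y0=cen[0]+.2,cen[1]+.22
print(x0,y0)
ims=[ortho(S[n]['p'],S[n]['K'],S[n]['T'],x0,y0,.4,.4,.016,1000) for n in S]
cv2.imwrite('pics/o.png',np.hstack(ims)[:,:,::-1])
for n in S:
    f=S[n];c=cloud(f['d'],f['K'],f['T']);m=(c[...,2]>.045)&(c[...,2]<.06)&(abs(c[...,:2]-cen[:2]).max(-1)<.2)
    print(n,[q.round(3).tolist() for q in c[m]][:40])
E
```

```text
plq [ 0.555 -0.026  0.015]
corner [0.649 0.15  0.018]
bend [ 0.679 -0.058  0.02 ]
send [0.499 0.117 0.019]
knob [0.538 0.162 0.054]
cup [0.379 0.186 0.033]
pot [0.723 0.112 0.085]
0.7512476495665898 0.19619751162051693
scene [[0.371, 0.17, 0.051], [0.371, 0.173, 0.05], [0.375, 0.162, 0.053], [0.374, 0.165, 0.052], [0.371, 0.17, 0.048], [0.373, 0.172, 0.048], [0.372, 0.176, 0.047], [0.376, 0.161, 0.052], [0.374, 0.165, 0.048], [0.374, 0.169, 0.047], [0.379, 0.156, 0.051], [0.376, 0.161, 0.048], [0.375, 0.165, 0.045], [0.382, 0.155, 0.051], [0.378, 0.16, 0.046], [0.383, 0.151, 0.049], [0.383, 0.154, 0.049], [0.386, 0.15, 0.049], [0.389, 0.151, 0.051], [0.388, 0.149, 0.047], [0.391, 0.15, 0.049], [0.395, 0.148, 0.05], [0.397, 0.149, 0.051], [0.395, 0.148, 0.046], [0.402, 0.147, 0.052], [0.402, 0.15, 0.051], [0.401, 0.148, 0.048], [0.406, 0.148, 0.052], [0.405, 0.151, 0.05], [0.404, 0.149, 0.046], [0.408, 0.15, 0.049], [0.413, 0.15, 0.053], [0.414, 0.152, 0.052], [0.415, 0.155, 0.052], [0.422, 0.175, 0.051], [0.409, 0.149, 0.046], [0.413, 0.15, 0.049], [0.414, 0.152, 0.049], [0.415, 0.15
[... 251 characters left out ...]
 0.101, 0.051], [0.733, 0.155, 0.059], [0.689, 0.112, 0.054], [0.683, 0.114, 0.059], [0.687, 0.106, 0.051], [0.735, 0.154, 0.053], [0.729, 0.155, 0.057], [0.687, 0.123, 0.058], [0.684, 0.113, 0.053], [0.682, 0.111, 0.053], [0.734, 0.156, 0.05], [0.729, 0.155, 0.053], [0.718, 0.156, 0.06], [0.686, 0.124, 0.056], [0.684, 0.121, 0.055], [0.688, 0.114, 0.047], [0.683, 0.114, 0.05], [0.682, 0.111, 0.049], [0.734, 0.156, 0.047], [0.731, 0.155, 0.047], [0.722, 0.158, 0.055], [0.717, 0.154, 0.055], [0.715, 0.152, 0.054], [0.705, 0.152, 0.06], [0.689, 0.138, 0.06], [0.688, 0.134, 0.057], [0.685, 0.133, 0.059], [0.687, 0.128, 0.054], [0.683, 0.127, 0.056], [0.683, 0.123, 0.052], [0.686, 0.116, 0.046]]
```

View pics/o.png

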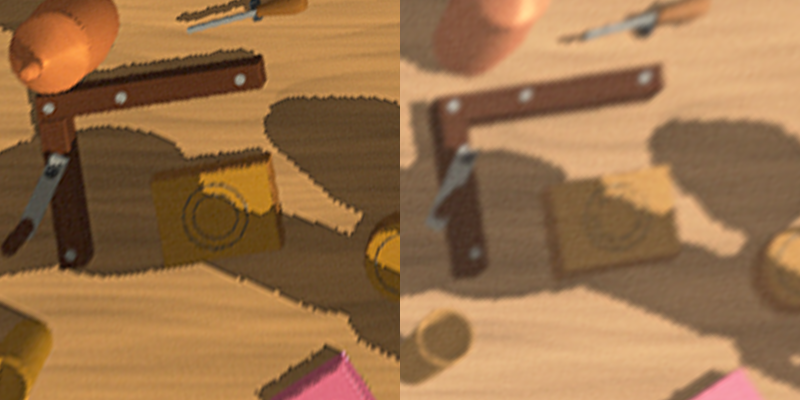

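The rectified views confirm the rectangular plaque. Its centre is near (218,210), which is about (0.543, -0.02) in world. The jig corner is near (65,117), about (0.634, 0.131), with yaw about 0.15. The knob is swung outwards. Next I'll move above the plaque and look from close by.

Request:
{"api": "send_rows", "payload": {
  "commands": [0.44,-0.434,0,0,0,16.4,105,0.44,-0.434,0,0,0,16.4,105,0.44,-0.434,0,0,0,16.4,105,0.44,-0.434,0,0,0,16.4,105,0.44,-0.434,0,0,0,16.4,105,0.44,-0.434,0,0,0,16.4,105,0.44,-0.434,0,0,0,16.4,105,0.44,-0.434,0,0,0,16.4,105]
}}

```text
time_s: 0.9
tcp_pos: [0.4247, -0.235, 0.2422]
eef_rot: [-3.133, -0.235, 0.0]
contact_force: [0.6, -0.1, 0.1]
grip_width: 0.0496
grip_force: 0.0
```

```bash
python3 - <<'E'
from rig import r
s=r.state();print(s['tcp_pos'],s['eef_rot'],s['grip_width'],s['time_s'],s['joints'].round(2) if hasattr(s['joints'],'round') else s['joints'])
E
```

```text
[ 0.42470447 -0.23502991  0.24224836] [-3.13273749e+00 -2.34582408e-01  1.75910369e-04] 0.049617430686241006 0.9 [ 0.39  0.3   0.03  1.92 -0.01  0.92 -1.  ]
```

Request:
{"api": "send_rows", "payload": {
  "commands": [0.105,-0.19,0,0,0,0,105,0.105,-0.19,0,0,0,0,105,0.105,-0.19,0,0,0,0,105,0.105,-0.19,0,0,0,0,105,0.105,-0.19,0,0,0,0,105,0.105,-0.19,0,0,0,0,105]
}}

```text
time_s: 1.5
tcp_pos: [0.5007, -0.03, 0.242]
eef_rot: [-3.131, -0.243, 0.0]
contact_force: [-0.0, -0.9, -0.9]
grip_width: 0.0503
grip_force: 0.0
```

```bash
cat >> h.py <<'E'
from scipy.spatial.transform import Rotation as R
def wortho(r,p,s,x0,y0,w,h,z,sc):
    m=r.camera_model('wrist');K=m['intrinsics'];T=np.eye(4);T[:3,:3]=R.from_rotvec(s['eef_rot']).as_matrix();T[:3,3]=s['tcp_pos'];T=T@m['mount']
    v,u=np.mgrid[:int(h*sc),:int(w*sc)]
    W=np.stack([x0-v/sc,y0-u/sc,np.full(u.shape,z)],-1)
    C=(W-T[:3,3])@T[:3,:3];X,Y,Z=C[...,0],-C[...,1],-C[...,2]
    t=np.hypot(X,Y);k=K[0,0]*np.arctan2(t,Z)/t
    return cv2.remap(p,(K[0,2]+k*X).astype(np.float32),(K[1,2]+k*Y).astype(np.float32),cv2.INTER_CUBIC)
E
python3 - <<'E'
from rig import r
from h import *
s=r.state();p,d=r.camera('wrist')
print(s['tcp_pos'],s['eef_rot'],s['time_s'])
np.savez('w1.npz',p=p,d=d,pos=s['tcp_pos'],rot=s['eef_rot'])
o=wortho(r,p,s,.70,.22,.35,.30,.017,2000)
cv2.imwrite('pics/w1.png',o[:,:,::-1])
E
```

```text
[ 0.50071618 -0.03000165  0.24197767] [-3.13088803e+00 -2.43456075e-01  2.02655667e-04] 1.5
```

View pics/w1.png

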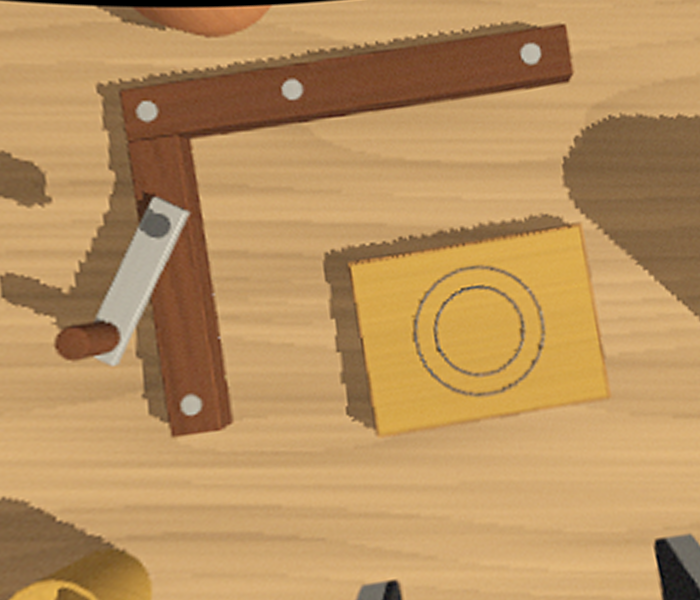

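The close view at 0.5 mm/px shows:
- **Plaque:** corners at (350,264), (580,224), (607,397) and (378,435). Its centre is (0.535, -0.020), with yaw about 0.163.
- **Jig:** inner corner near (185,136), about (0.633, 0.130), with yaw 0.15.
- **Keeper:** pivot at (157,222) and knob base near (103,338), so the angle is about -0.56.

I'll come down behind the near edge of the plaque.

Request:
{"api": "send_rows", "payload": {
  "commands": [-0.041,-0.006,0,0,0,0,105,-0.041,-0.006,0.045,0,0,0,105,-0.041,-0.006,0.09,0,0,0,105,-0.041,-0.006,0.135,0,0,0,105,-0.041,-0.006,0.18,0,0,0,105,-0.041,-0.006,0.215,0,0,0,105,-0.041,-0.006,0.224,0,0,0,105,-0.041,-0.006,0.224,0,0,0,105]
}}

```text
time_s: 2.35
tcp_pos: [0.4576, -0.035, 0.0177]
eef_rot: [3.133, 0.232, -0.005]
contact_force: [0.3, -0.4, 0.0]
grip_width: 0.0501
grip_force: 0.0
```

Request:
{"api": "send_rows", "payload": {
  "commands": [0.015,0,0,0,0,0,105,0.027,0,0,0,0,0,105,0.038,0,0,0,0,0,105,0.05,0,0,0,0,0,105,0.062,0,0,0,0,0,105,0.074,0,0,0,0,0,105,0.084,0,0,0,0,0,105,0.09,0,0,0,0,0,105]
}}

```text
time_s: 3.15
tcp_pos: [0.5481, -0.0206, 0.0198]
eef_rot: [3.132, 0.234, 0.0]
contact_force: [-6.3, -0.8, 9.8]
grip_width: 0.0505
grip_force: 5.6
```

Request:
{"api": "send_rows", "payload": {
  "commands": [0.003,0,0,0,0,0,105,0.006,0,0,0,0,0,105,0.008,0,0,0,0,0,105,0.009,0,0,0,0,0,105]
}}

```text
time_s: 3.55
tcp_pos: [0.555, -0.0196, 0.0197]
eef_rot: [3.132, 0.234, -0.005]
contact_force: [-10.8, -1.3, 14.3]
grip_width: 0.0505
grip_force: 9.0
```

```bash
python3 - <<'E'
from rig import r
from h import *
s=r.state();p,d=r.camera('wrist')
o=wortho(r,p,s,.70,.22,.35,.30,.017,2000)
cv2.imwrite('pics/w2.png',o[:,:,::-1])
p,d=r.camera('scene');cv2.imwrite('pics/s2.png',cv2.resize(p[190:310,220:400,::-1],None,fx=4,fy=4))
E
```

```text
(no output)
```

View pics/w2.png

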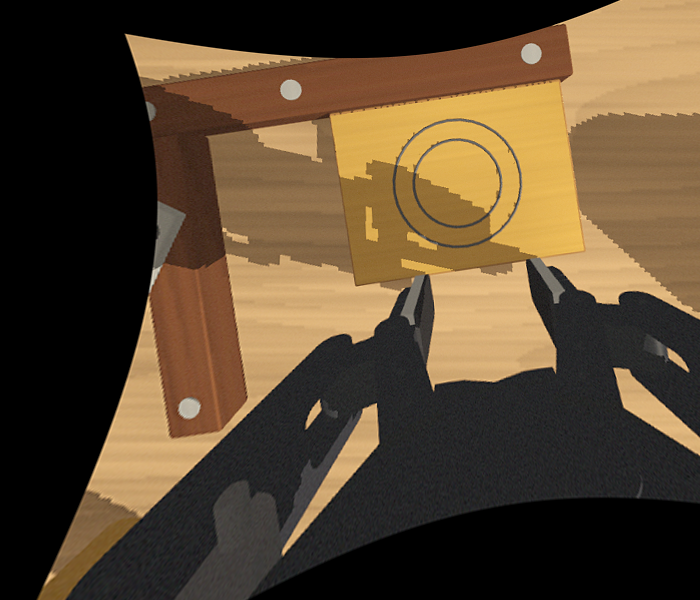

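The plaque now lies flush against the back fence, with corners at (330,114) and (560,82). Its centre is at jig (-45, -133) mm. I'll lift and go round to the right side.

Request:
{"api": "send_rows", "payload": {
  "commands": [-0.006,0,-0.002,0,0,0,135,-0.006,0,-0.045,0,0,0,135,-0.006,0,-0.08,0,0,0,135,0.01,0.02,-0.08,0,0,-8.5,135,0.02,0.04,-0.08,0,0,-17,135,0.035,0.06,-0.08,0,0,-25.5,135,0.0534,0.0928,-0.08,0,0,-34,135,0.0534,0.0928,-0.08,0,0,-42.5,135]
}}

```text
time_s: 4.45
tcp_pos: [0.626, -0.1085, 0.0994]
eef_rot: [2.83, 1.353, 0.003]
contact_force: [-0.5, -0.7, -0.7]
grip_width: 0.0401
grip_force: 0.0
```

Request:
{"api": "send_rows", "payload": {
  "commands": [0,0,0,0,0,-8.5,135,0,0,0,0,0,-17,135,0,0,0,0,0,-25.5,135,0,0,0,0,0,-34,135,0,0,0,0,0,-42.5,135,0,0,0,0,0,-47.5,135,0,0,0,0,0,-47.5,135]
}}

```text
time_s: 5.15
tcp_pos: [0.6235, -0.1034, 0.0992]
eef_rot: [2.048, 2.381, 0.001]
contact_force: [0.0, 0.1, 0.4]
grip_width: 0.0401
grip_force: 0.0
```

Request:
{"api": "send_rows", "payload": {
  "commands": [0,-0.002,0.04,0,0,0,135,0,-0.002,0.07,0,0,0,135,0,-0.002,0.08,0,0,0,135,0,-0.002,0.08,0,0,0,135,0.015,-0.002,0.08,0,0,0,135,0.027,-0.002,0.08,0,0,0,135]
}}

```text
time_s: 5.75
tcp_pos: [0.6181, -0.0748, 0.02]
eef_rot: [2.049, 2.379, 0.003]
contact_force: [-0.6, 0.5, -0.0]
grip_width: 0.0401
grip_force: 0.3
```

Request:
{"api": "send_rows", "payload": {
  "commands": [0.01,0,0,0,0,0,135,0.02,0,0,0,0,0,135,0.03,0,0,0,0,0,135,0.04,0,0,0,0,0,135,0.05,0,0,0,0,0,135,0.058,0,0,0,0,0,135,0.064,0,0,0,0,0,135,0.066,0,0,0,0,0,135]
}}

```text
time_s: 6.55
tcp_pos: [0.6071, -0.0101, 0.0182]
eef_rot: [-2.048, -2.382, -0.0]
contact_force: [0.3, -2.2, 2.3]
grip_width: 0.0404
grip_force: 1.0
```

Request:
{"api": "send_rows", "payload": {
  "commands": [0.003,0,0,0,0,0,135,0.005,0,0,0,0,0,135,0.007,0,0,0,0,0,135,0.008,0,0,0,0,0,135]
}}

```text
time_s: 6.95
tcp_pos: [0.6062, -0.0044, 0.0183]
eef_rot: [2.05, 2.379, -0.002]
contact_force: [2.2, -7.1, 1.4]
grip_width: 0.0402
grip_force: 3.5
```

```bash
python3 - <<'E'
from rig import r
from h import *
s=r.state();p,d=r.camera('wrist');print(s['contact_force'])
o=wortho(r,p,s,.68,.21,.27,.24,.017,2500)
cv2.imwrite('pics/w3.png',o[:,:,::-1])
E
```

```text
[ 2.17533235 -7.12070027  1.3560302 ]
```

View pics/w3.png

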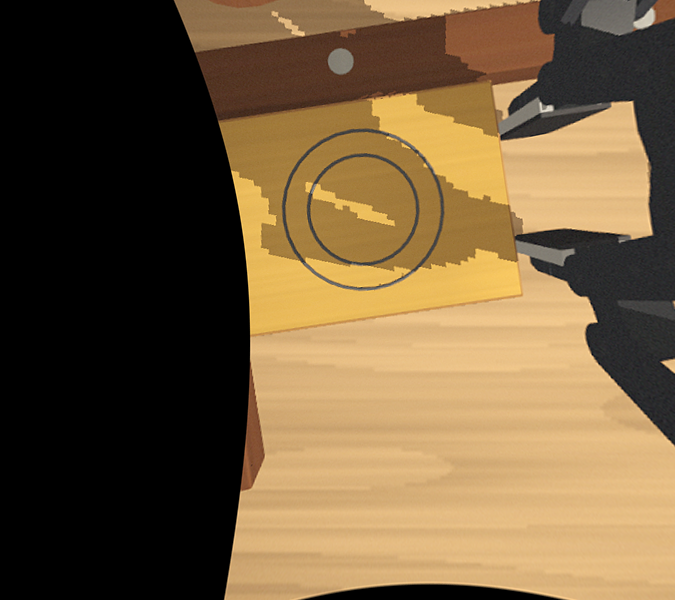

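The plaque is on the back fence, and its left end at about (250,335) meets the side fence. I'll push a little more here, then lift and go back to re-push from the robot's side.

Request:
{"api": "send_rows", "payload": {
  "commands": [0.004,0,0,0,0,0,135,0.006,0,0,0,0,0,135,0.006,0,0,0,0,0,135]
}}

```text
time_s: 7.3
tcp_pos: [0.6061, -0.0041, 0.0183]
eef_rot: [2.051, 2.372, -0.008]
contact_force: [4.1, -19.0, 1.2]
grip_width: 0.0401
grip_force: 9.7
```

Request:
{"api": "send_rows", "payload": {
  "commands": [-0.02,0,0,0,0,0,135,-0.025,0,-0.045,0,0,0,135,-0.025,0,-0.085,0,0,8,135,-0.015,-0.025,-0.085,0,0,16.5,135,-0.005,-0.045,-0.085,0,0,25,135,0.01,-0.06,-0.085,0,0,33.5,135,0.03,-0.07,-0.085,0,0,42,135,0.05,-0.08,-0.085,0,0,50,135]
}}

```text
time_s: 8.1
tcp_pos: [0.5179, 0.041, 0.1034]
eef_rot: [-2.867, -1.282, -0.001]
contact_force: [0.9, 0.8, 1.0]
grip_width: 0.0402
grip_force: 0.0
```

Request:
{"api": "send_rows", "payload": {
  "commands": [0,0,0,0,0,8.5,135,0,0,0,0,0,17,135,0,0,0,0,0,25.5,135,0,0,0,0,0,34,135,0,0,0,0,0,40,135,0,0,0,0,0,40,135]
}}

```text
time_s: 8.7
tcp_pos: [0.5185, 0.0409, 0.1032]
eef_rot: [-3.133, -0.233, 0.0]
contact_force: [-0.1, 0.5, 0.4]
grip_width: 0.0398
grip_force: 0.0
```

Request:
{"api": "send_rows", "payload": {
  "commands": [-0.003,-0.009,0.04,0,0,0,135,-0.003,-0.009,0.075,0,0,0,135,-0.003,-0.009,0.084,0,0,0,135,0.01,-0.009,0.084,0,0,0,135,0.02,-0.009,0.084,0,0,0,135,0.026,-0.009,0.084,0,0,0,135,0.03,-0.009,0.084,0,0,0,135,0.033,-0.009,0.084,0,0,0,135]
}}

```text
time_s: 9.5
tcp_pos: [0.5431, 0.0529, 0.0192]
eef_rot: [3.131, 0.236, -0.021]
contact_force: [-24.8, -3.0, 14.9]
grip_width: 0.0397
grip_force: 12.6
```

Firm contact at 25 N. I'll back off, rise and check.

Request:
{"api": "send_rows", "payload": {
  "commands": [-0.02,0,0,0,0,0,150,-0.04,0,-0.04,0,0,0,150,-0.045,0,-0.09,0,0,0,150,-0.045,-0.02,-0.14,0,0,0,150,-0.045,-0.04,-0.18,0,0,0,150,-0.045,-0.04,-0.2,0,0,0,150,-0.045,-0.04,-0.2,0,0,0,150]
}}

```text
time_s: 10.2
tcp_pos: [0.5012, 0.0879, 0.2235]
eef_rot: [-3.131, -0.237, -0.012]
contact_force: [0.7, -1.0, -0.5]
grip_width: 0.0351
grip_force: 0.0
```

```bash
python3 - <<'E'
from rig import r
from h import *
s=r.state();p,d=r.camera('wrist');print(s['tcp_pos'],s['eef_rot'],s['joints'],s['grip_width'])
o=wortho(r,p,s,.68,.21,.27,.24,.017,2500)
cv2.imwrite('pics/w4.png',o[:,:,::-1])
E
```

```text
[0.50116098 0.08787695 0.22351333] [-3.1312289  -0.23737642 -0.01160508] [-0.23541003  0.34622902 -0.04143029  1.90166181  0.01830473  0.88654332
 -1.70531646] 0.03509951895903306
```

View pics/w4.png

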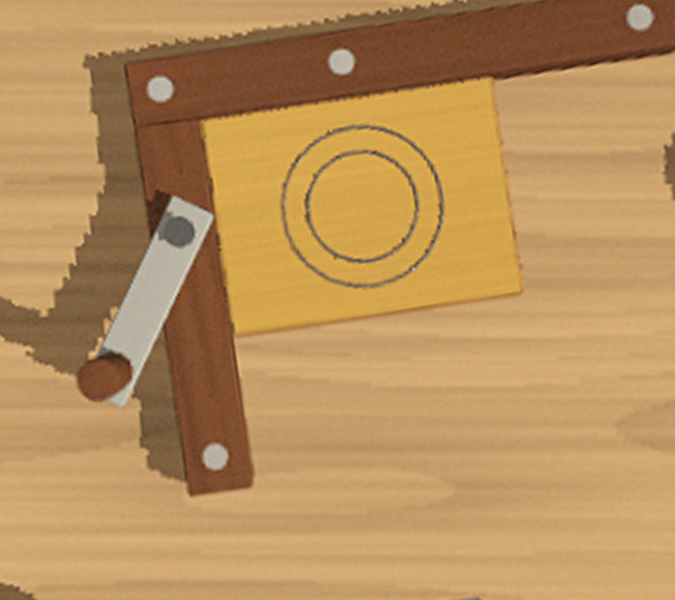

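The plaque is flush with both fences. The pivot is at (178,232) and the knob base near (115,385), giving θ of about -0.58. I'll straddle the knob with the fingers 35 mm apart and push it round.

Request:
{"api": "send_rows", "payload": {
  "commands": [0.02,-0.03,0,0,0,8.5,150,0.042,-0.068,0,0,0,17,150,0.042,-0.068,0,0,0,25.5,150,0.042,-0.068,0,0,0,33.2,150,0.042,-0.068,0.04,0,0,33.2,150,0.042,-0.068,0.08,0,0,33.2,150,0.042,-0.068,0.12,0,0,33.2,150,0.042,-0.068,0.12,0,0,33.2,150]
}}

```text
time_s: 11.05
tcp_pos: [0.5273, 0.1588, 0.0942]
eef_rot: [3.064, -0.669, -0.013]
contact_force: [-0.1, -0.1, 0.2]
grip_width: 0.0348
grip_force: 0.0
```

```bash
python3 - <<'E'
from rig import r
from h import *
s=r.state();p,d=r.camera('wrist');print(s['tcp_pos'],s['eef_rot'],s['joints'],s['contact_force'])
cv2.imwrite('pics/w5.png',p[:,:,::-1])
E
```

```text
[0.52728318 0.15876493 0.09418623] [ 3.06363807 -0.66889009 -0.01333316] [-0.42663672  0.57869284  0.07400951  1.93161546 -0.06714891  0.64389758
 -2.31121049] [-0.14625609 -0.06253113  0.18393009]
```

View pics/w5.png

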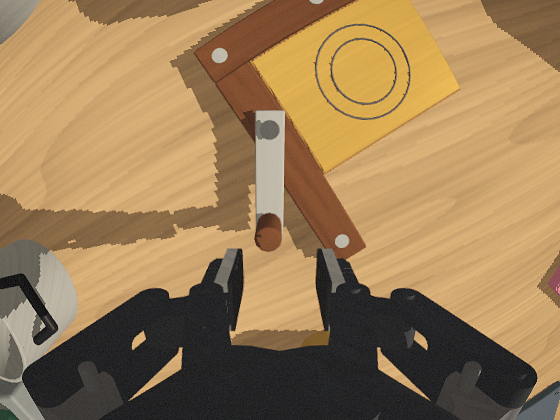

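The knob at (268,232) stands between the fingers, slightly left of the midline. I'll correct for that, come down and sweep the arc.

Request:
{"api": "send_rows", "payload": {
  "commands": [0.004,-0.0045,0,0,0,0,150,0.004,-0.0045,0.03,0,0,0,150,0.004,-0.0045,0.05,0,0,0,150,0.004,-0.0045,0.05,0,0,0,150]
}}

```text
time_s: 11.5
tcp_pos: [0.5367, 0.1629, 0.0493]
eef_rot: [3.069, -0.67, -0.001]
contact_force: [-0.2, -0.2, 0.0]
grip_width: 0.0353
grip_force: 0.0
```

Request:
{"api": "send_rows", "payload": {
  "commands": [0.0006,0.0084,0,0,0,-8,150,0.0023,0.0165,0,0,0,-16,150,0.0052,0.0244,0,0,0,-24,150,0.0091,0.0318,0,0,0,-32,150,0.014,0.0386,0,0,0,-40,150,0.0199,0.0446,0,0,0,-48,150,0.0264,0.0497,0,0,0,-56,150,0.0337,0.0539,0,0,0,-64,150]
}}

```text
time_s: 12.3
tcp_pos: [0.5465, 0.0995, 0.052]
eef_rot: [2.954, 1.065, 0.006]
contact_force: [0.1, 1.3, 0.2]
grip_width: 0.0354
grip_force: 0.6
```

Request:
{"api": "send_rows", "payload": {
  "commands": [-0.003,0.0084,0.005,0,0,-8,150,-0.0017,0.0165,0.006,0,0,-16,150,0.0012,0.0244,0.006,0,0,-24,150,0.0051,0.0318,0.006,0,0,-32,150,0.01,0.0386,0.006,0,0,-40,150,0.0159,0.0446,0.006,0,0,-48,150,0.0224,0.0497,0.006,0,0,-56,150,0.0297,0.0539,0.006,0,0,-60,150]
}}

```text
time_s: 13.1
tcp_pos: [0.6036, 0.0753, 0.0458]
eef_rot: [2.026, 2.395, -0.0]
contact_force: [-0.9, -1.2, -1.1]
grip_width: 0.035
grip_force: 0.7
```

Request:
{"api": "send_rows", "payload": {
  "commands": [0,0.003,0,0,0,0,150,0,0.005,0,0,0,0,150,0,0.007,0,0,0,0,150,0,0.007,0,0,0,0,150]
}}

```text
time_s: 13.5
tcp_pos: [0.6058, 0.0757, 0.0447]
eef_rot: [2.037, 2.392, -0.012]
contact_force: [-14.2, -4.6, 9.4]
grip_width: 0.0353
grip_force: 7.2
```

Stopped against the stop at 14 N. I'll back off the push, lift and verify.

Request:
{"api": "send_rows", "payload": {
  "commands": [0,-0.007,0,0,0,0,150,0,-0.012,0,0,0,0,150,0,-0.012,-0.03,0,0,0,150,0,-0.012,-0.07,0,0,0,150,-0.03,-0.04,-0.12,0,0,0,150,-0.06,-0.06,-0.16,0,0,0,150,-0.06,-0.06,-0.18,0,0,0,150,-0.06,-0.06,-0.18,0,0,0,150]
}}

```text
time_s: 14.3
tcp_pos: [0.561, 0.0073, 0.2287]
eef_rot: [2.033, 2.385, 0.007]
contact_force: [0.6, 0.1, 0.1]
grip_width: 0.035
grip_force: 0.0
```

```bash
python3 - <<'E'
from rig import r
from h import *
s=r.state();p,d=r.camera('wrist');print(s['tcp_pos'],s['eef_rot'])
o=wortho(r,p,s,.68,.21,.27,.24,.017,2500)
cv2.imwrite('pics/w6.png',o[:,:,::-1])
E
```

```text
[0.56100765 0.00728785 0.22865859] [2.03310201 2.38485201 0.0065344 ]
```

View pics/w6.png

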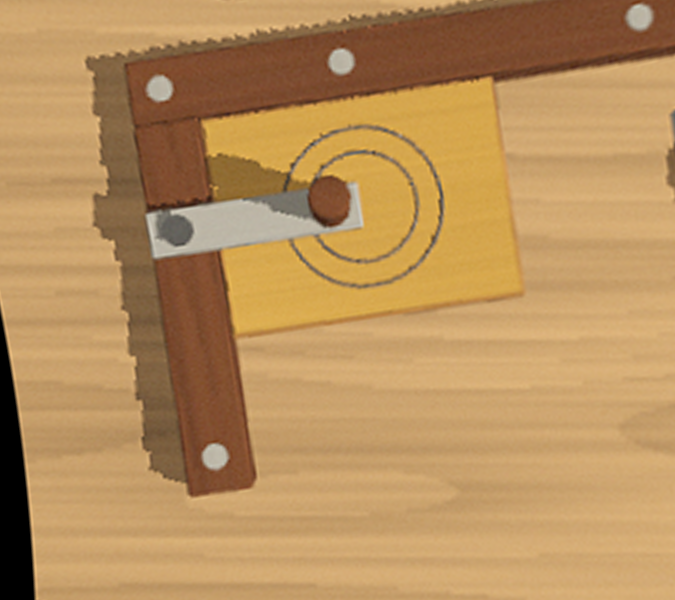

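The bar runs from (150,235) to (360,205), parallel to the back fence and against its stop. The plaque is flush in the corner and the gripper is clear.

```bash
python3 -c "
from rig import r
print(r.sign_off())"
```

```text
the job is handed in; nothing more can be done
None
```

I pushed the plaque flush into the corner against both fences, then pushed the keeper's knob round until the steel bar lay across the plaque against its stop, and handed the job in after about 14 s of robot time; no result was reported back.

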